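# Seat the vial tray on the shaker and hold it down

## Robot

A 6-joint arm with a two-finger parallel gripper is mounted at the origin on a cart in front of the work surface, level with it; the furniture and walls round the work are solid. World frame = base frame: x ahead of the robot, y to its left, z up, the work surface at z = 0. Lengths are in m, angles in degrees, forces in N, time in s.
With the tool pointing down it reaches from about 0.325 to 0.775 m from the base axis. Payload 9.3 kg.
Tool frame: the origin (TCP) lies on the centre line of the jaws, within the pads' length; the fingertips stand 8 mm ahead of it and the grasp point (between the pads) lies 11 mm behind it; z points along the fingers, y is the direction in which the jaws open and shut (so a half turn about z gives the same grasp; the last joint's range is limited). The gripper opens to 85 mm and grips with 20 to 120 N. Pads are 22 mm wide; open, the fingers measure 114 mm over their backs; the gripper's body (76 mm by 85 mm) begins 54 mm behind the grasp point. The pads swing forward as they close: fully open they stand 13 mm farther back than shut.
Start: joints at [57.261, 14.817, 1.232, 76.415, 0, 81.257], TCP at [0.224, 0.502, 0.239] pointing down, gripper open.
Joint ranges: [-174.27, 174.27], [-52.1, 104.24], [-59.71, 78.15], [-110.17, 111.67], [-87.03, 83.33], [-180, 180]. Speed limits (degrees/s): [127.2, 127.2, 159.86, 180, 180, 180].

## Interface

Orientations are given as [roll, pitch, yaw] about the fixed x, y, z axes, in that order (R = Rz(yaw) Ry(pitch) Rx(roll)).
In Python, from station import ctrl, optics gives the robot as it stands.
- The arm moves only by the tool apply_moves, never from a script. Its argument "plan" is a list of rows, each a list of 3 entries, a list of its own where there are three numbers: the turn, a rotation vector about the world's x, y, z in degrees, then the shift along the world's x, y, z in mm, then the gripper's target within -1 to 1 (fully open at 1, half-way at 0, shut at -1). A call has 1 to 8 rows; each row shifts and turns the pose as measured when the row begins; what a row does not reach is not made up. A row lasts 1/10 s, in which the tool goes at most 50 mm and 8.59 degrees, less where a joint would pass 70% of its speed; a pose out of reach is approached as far as the arm can. A call with a gripper value outside its range is refused whole. The fingers move at their own pace and stop on an object; "force" is the grip in N (left out, the last holds). Time passes only in rows, so rows that do not move let the fingers close. It gives the time, the measured TCP pose, the force and the opening at its end, in the units of the state.
- ctrl.read_state(): the state, without advancing time (a new reading comes with each control period).
- optics.get_image(name): name is "scene" or "side" or "wrist"; returns the picture (384x512x3 uint8, red, green, blue); there is no depth.
- optics.calibration(name): a dict with "intrinsics" (3x3 intrinsics, pixels), "camera_from_world" (4x4, takes a point from world to camera coordinates); the wrist camera has in their place "tool_from_camera" (4x4, takes a point from camera to tool coordinates, whose origin is the TCP and whose axes are the flange's). Camera axes: x right, y down, z forward; pixel columns grow to the right and rows downward; lengths in m; the calibration is good to about 2 mm. A picture is of the moment at which its call begins: read the wrist's pose just before it. calibration takes no time and is no camera call.
- ctrl.job_done(): hands the job in, once; it reports no verdict.
The state is a dict: "t": time; "joint_pos": joint angles; "qd": joint speeds; "effort": joint torques, N m; "position": TCP position; "tcp_rot": TCP orientation; "wrist_force": force on the tool from outside, world axes, zero at the start; "ft_torque": the same for the moment, N m; "width": opening from 0.0 (shut) to 1.0 (fully open).
Only numpy, scipy, OpenCV 4.12 (cv2) and the standard library are available. Lean on these libraries where they do the work, as an engineer would, in place of code of your own. Each camera call takes 0.05 s, during which the arm holds its last target. There are 200 camera calls.

## Task

Push the vial tray by its front lip along the shaker's rails, away from you, until it drops into the locating notches. Then press the two hold-down arms over fully, flat onto the tray's front corners. Work with the fingertips only: do not lift the tray, leave the vials standing in their rack and the other things where they are, and finish clear of everything.

Things in the scene. Friction and masses are not known exactly. Their poses are not given: they have to be found in the camera images.
- shaker: vial shaker, fixed: low white housing 300 mm deep (x), 190 mm wide, deck 55 mm up. Two steel rails along x (tops 67 mm up, notches 6 mm deep), each with a guide wall outside it (2.5 mm side play, top 78 mm up); a back plate behind the tray's seat. Origin at the centre of its underside, x along the rails away from the robot, z up. Stands left or right of the balance, turned 0 to 0.14 rad to the left
- tray_home (a point): fixed on the shaker, axes as the shaker: where tray_mid lies when the tray is seated with all four pins in the notches (72.5 mm above the worktop)
- tray_mid (a point): loose vial tray (0.45 kg): aluminium board 150 mm (x) by 142 mm (y), 4 mm thick, on four 8 mm cross pins that slide on the rails; this is the centre of the board's top face, x along the rails. It starts level, 80 to 115 mm short of home and 6 mm above its seated height; over the notches it falls 6 mm at once and the pins stop against the notch ends (1 mm play)
- tray_lip (a point): centre of the front face (-x, towards the robot) of the tray's turned-up front lip, the place to push: 70 mm wide (y), 3 mm thick, its top edge 13 mm above and the board's top 12 mm below this point, which is 75 mm in front of tray_mid. Sliding takes 2 to 6 N
- hold_left (a joint): left (+y) hold-down arm: 14 mm wide steel bar beside the tray, swings inwards and down about a level hinge along x. 0 = straight up, 1.57 = fully down: level over the tray's edge, its rubber pad 1 mm above the seated board (end stop; on a tray that has not dropped it stops 0.1 rad or more short). Starts at 0.7 to 0.95, leaning inwards; the stiff hinge (0.08 N m, 2 N at the tip) keeps it where it is left
- hold_right (a joint): right (-y) hold-down arm: 14 mm wide steel bar beside the tray, swings inwards and down about a level hinge along x. 0 = straight up, 1.57 = fully down: level over the tray's edge, its rubber pad 1 mm above the seated board (end stop; on a tray that has not dropped it stops 0.1 rad or more short). Starts at 0.7 to 0.95, leaning inwards; the stiff hinge (0.08 N m, 2 N at the tip) keeps it where it is left
- hold_left_hinge (a point): middle of the left arm's hinge, fixed on the shaker 85 mm left of its centre line and 83.5 mm above the worktop, axes as the shaker; the hinge axis is x
- hold_right_hinge (a point): the same for the right arm, 85 mm right of the centre line
- hold_left_tip (a point): centre of the cross bar (10 mm thick, 18 mm long along x) at the left arm's end, 45 mm from the hinge axis; the arm's 12 mm pad sticks out 7 mm on its inner side, 36 mm from the hinge. Push here, inwards and then down, following the arc
- hold_right_tip (a point): the same for the right arm
- vial_1: brown screw-cap vial, 28 mm across and 51 mm tall, loose, standing in one of the four cells of the white rack (72 mm square, 24 mm high) on the rear half of the tray; origin at the centre of its underside
- vial_2: brown screw-cap vial, 28 mm across and 51 mm tall, loose, standing in one of the four cells of the white rack (72 mm square, 24 mm high) on the rear half of the tray; origin at the centre of its underside
- vial_3: brown screw-cap vial, 28 mm across and 51 mm tall, loose, standing in one of the four cells of the white rack (72 mm square, 24 mm high) on the rear half of the tray; origin at the centre of its underside
- vial_4: brown screw-cap vial, 28 mm across and 51 mm tall, loose, standing in one of the four cells of the white rack (72 mm square, 24 mm high) on the rear half of the tray; origin at the centre of its underside
- funnel: plastic funnel, 66 mm across and 70 mm high, standing on its mouth in the steel dish on the other side of the balance; leave alone; origin at its foot
- timer: white bench timer, 62 mm square and 18 mm high, lying in front of the balance; leave alone; origin at its foot
- tape: roll of clear tape lying flat, 76 mm across, 18 mm high, at the front on the right; leave alone; origin at its foot
Mind the look-alikes: they are no part of the job. What is shaped like the vial_4 but purple is not meant.

How it is judged:
By the outcome, as a careful person would: the job done as asked, in the order asked, and still so for the second after the job is handed in, with the robot touching nothing.
It also fails if it takes over 53 s, if anything falls off the work surface, if the arm or the gripper's body presses on something with over 40 N, if the wrist force passes 120 N, or if a joint passes its speed limit or range.

## Working session

There is one attempt and no reset: what is moved stays moved. The work goes in short steps, Python scripts to look and compute and a tool call to move; the robot and the scene stay as the last step left them, time stands still between calls to the robot, and variables do not carry over. Pictures are saved under pics/ and viewed, about 8 in all and at most 12, crops included, and the job is handed in when it is done.

Besides the shell and the picture viewer there is one more tool, called after "Request:" as name([rows], argument=value, ...), one row to a line, values as JSON. apply_moves: Moves the arm, as the interface text tells. Its arguments: {"type":"object","properties":{"plan":{"type":"array"},"force":{"type":"number"}},"required":["plan"]}

```bash
mkdir -p pics; ls
python3 - <<'E'
from station import ctrl, optics
import cv2,numpy as np
s=ctrl.read_state();print(s)
for n in("scene","side"):
    cv2.imwrite(f"pics/{n}0.png",optics.get_image(n)[:,:,::-1]);c=optics.calibration(n);print(n,{k:np.round(v,4).tolist() for k,v in c.items()})
print(optics.calibration("wrist"))
E
```

```text
pics
{'t': 0.0, 'joint_pos': array([ 5.72611404e+01,  1.48501738e+01,  1.18816142e+00,  7.64139799e+01,
       -9.28740110e-04,  8.12570222e+01]), 'qd': array([-0.05504768,  0.0346156 , -0.1026183 , -0.08386181, -0.12123095,
       -0.0338606 ]), 'effort': array([-1.91952655e-03, -5.55645490e+01,  3.44531965e+01,  1.37066399e-02,
       -2.40456093e-04, -9.70413510e-06]), 'position': array([0.22352513, 0.50223137, 0.23866075]), 'tcp_rot': array([-1.79924750e+02, -1.06330347e-02,  1.56004112e+02]), 'wrist_force': array([1.05841071, 0.41032354, 0.3892369 ]), 'ft_torque': array([0.05259746, 0.01300315, 0.03506574]), 'width': 0.9965246129359346}
scene {'intrinsics': [[353.629, 0.0, 259.9966], [0.0, 353.629, 195.7137], [0.0, 0.0, 1.0]], 'camera_from_world': [[0.538, -0.8426, -0.0225, -0.357], [-0.3865, -0.2229, -0.8949, 0.3082], [0.7491, 0.4902, -0.4456, 0.7707], [0.0, 0.0, 0.0, 1.0]]}
side {'intrinsics': [[366.0778, 0.0, 255.2541], [0.0, 366.0778, 194.3136], [0.0, 0.0, 1.0]], 'camera_from_world': [[-0.9155, -0.4022, -0.0067, 0.4754], [-0.1351, 0.3232, -0.9366, 0.2077], [0.3788, -0.8566, -0.3503, 0.7934], [0.0, 0.0, 0.0, 1.0]]}
{'intrinsics': array([[277.08337519,   0.        , 256.61641905],
       [  0.        , 277.08337519, 189.65599039],
       [  0.        ,   0.        ,   1.        ]]), 'tool_from_camera': array([[ 2.73593001e-04, -9.60436331e-01, -2.78499515e-01,
         7.09063447e-02],
       [ 9.99999489e-01,  5.33760492e-04, -8.58350172e-04,
         5.46443149e-04],
       [ 9.73042728e-04, -2.78499138e-01,  9.60435986e-01,
        -1.35143206e-01],
       [ 0.00000000e+00,  0.00000000e+00,  0.00000000e+00,
         1.00000000e+00]])}
```

```bash
python3 -c "
import cv2,numpy as np
a=[cv2.imread(f'pics/{n}0.png') for n in('scene','side')]
cv2.imwrite('pics/a.png',cv2.resize(a[0],(800,600),interpolation=2))
cv2.imwrite('pics/b.png',cv2.resize(a[1],(800,600),interpolation=2))"
```

```text
(no output)
```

View pics/a.png

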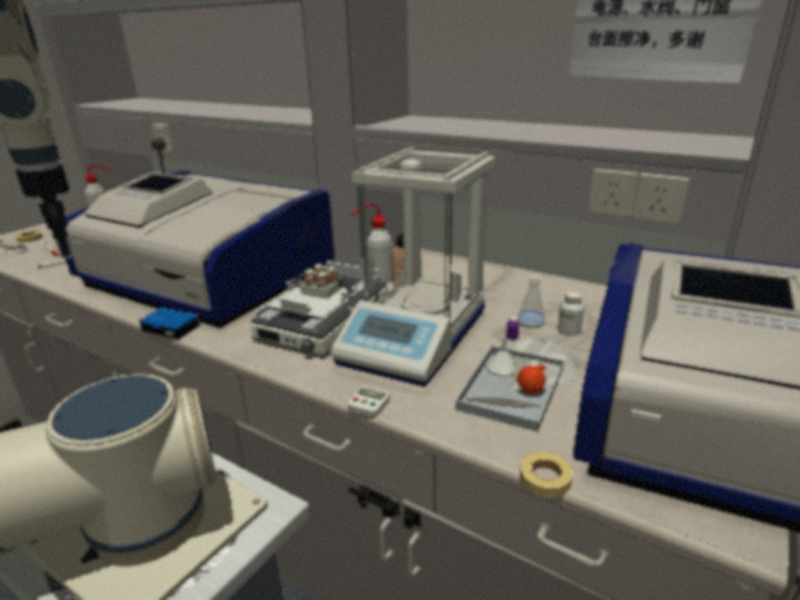

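View pics/b.png

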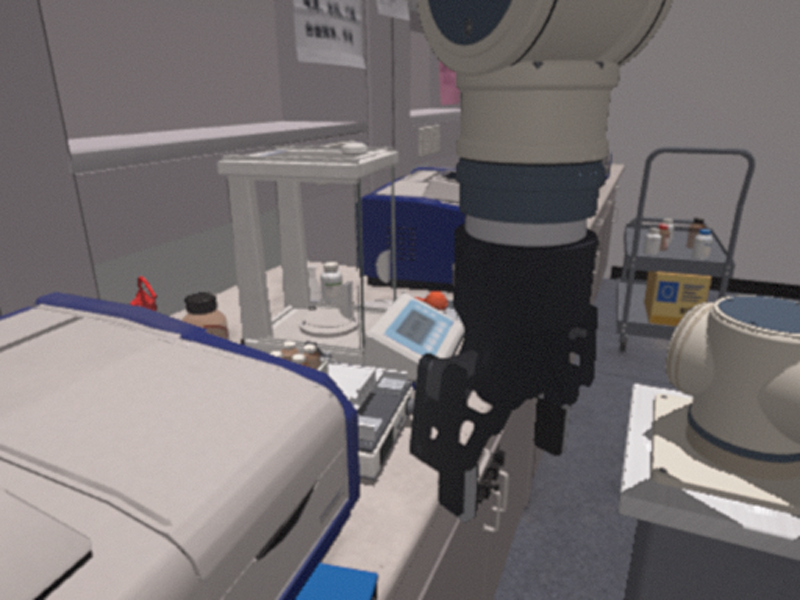

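The shaker stands between the analyser on the left and the balance, at about (315,305) in the enlarged scene picture. The brown vials are in the rack at (322,280). The purple cap at (513,330) is the look-alike and lies elsewhere. Next I'll cast rough rays.

```bash
cat > h.py <<'E'
from station import ctrl, optics
import numpy as np, cv2
from scipy.spatial.transform import Rotation as R
def cam(n,s=None):
    c=optics.calibration(n);K=c["intrinsics"]
    if n=="wrist":
        s=s or ctrl.read_state();W=np.eye(4);W[:3,:3]=R.from_euler('xyz',s["tcp_rot"],degrees=True).as_matrix();W[:3,3]=s["position"]
        return K,W@c["tool_from_camera"]
    return K,np.linalg.inv(c["camera_from_world"])
def ray(KT,uv,z):
    K,T=KT;d=T[:3,:3]@np.linalg.solve(K,[uv[0],uv[1],1]);o=T[:3,3];return o+d*(z-o[2])/d[2]
def proj(KT,p):
    K,T=KT;q=np.linalg.inv(T)@np.append(p,1);q=K@q[:3];return q[:2]/q[2]
E
python3 - <<'E'
from h import *
c=cam("scene")
for nm,u,z in[("front left bot",(252,340),0),("front right bot",(322,358),0),("deck front left",(256,322),.055),("deck front right",(325,338),.055),("lip c",(297,302),.085),("vials",(322,270),.12),("balance front l",(335,362),0)]:
    print(nm,ray(c,(u[0]*.64,u[1]*.64),z).round(3))
E
```

```text
front left bot [0.444 0.269 0.   ]
front right bot [0.466 0.084 0.   ]
deck front left [0.44  0.241 0.055]
deck front right [0.462 0.066 0.055]
lip c [0.515 0.186 0.085]
vials [0.619 0.2   0.12 ]
balance front l [0.467 0.05  0.   ]
```

Request:
apply_moves([
  [[0,0,4],[10,-30,8],-1],
  [[0,0,4],[10,-30,8],-1],
  [[0,0,4],[10,-35,8],-1],
  [[0,0,4],[10,-35,8],-1],
  [[0,0,4],[15,-40,8],-1],
  [[0,0,4],[15,-40,5],-1],
  [[0,0,4],[20,-40,0],-1],
  [[0,0,2],[30,-30,0],-1],
])

```text
t: 0.9
position: [0.3417, 0.2147, 0.2819]
tcp_rot: [-179.6, -0.1, -172.3]
wrist_force: [0.8, 0.9, -0.1]
width: 0.003
```

Request:
apply_moves([
  [[0,0,0],[40,-15,0],-1],
  [[0,0,0],[40,-15,0],-1],
  [[0,0,0],[40,-5,0],-1],
  [[0,0,0],[35,0,0],-1],
  [[0,0,0],[0,0,0],-1],
])

```text
t: 1.4
position: [0.5041, 0.1719, 0.2811]
tcp_rot: [-179.6, -0.1, -172.6]
wrist_force: [-0.9, 0.1, -0.7]
width: 0.002
```

Run:
```python
from h import *
import pickle
s=ctrl.read_state();print(s["t"],s["position"],s["tcp_rot"],s["width"],s["wrist_force"])
im=optics.get_image("wrist")[:,:,::-1];cv2.imwrite("pics/w1.png",im);pickle.dump(s,open("w1.pkl","wb"))
cv2.imwrite("pics/w1b.png",cv2.resize(im,(800,600),interpolation=2))
```

```text
1.4 [0.5040766  0.17194413 0.28108603] [-1.79593981e+02 -1.00589737e-01 -1.72587989e+02] 0.0021783511965214743 [-0.90831406  0.13757848 -0.68617761]
```

View pics/w1b.png

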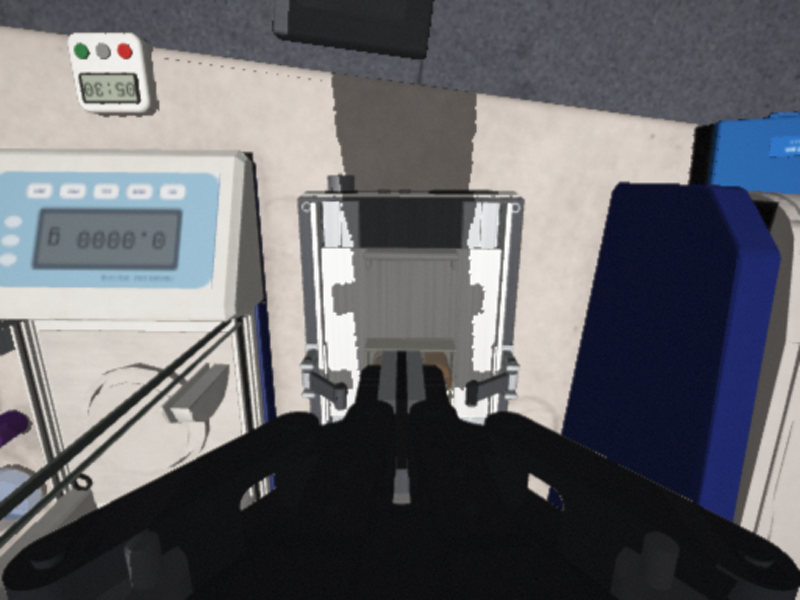

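The wrist view shows the shaker nearly aligned with the tool. The deck's front corners are at (302,197) and (521,197), the lip runs from (365,252) to (460,252), and the hold-down tips are at (340,397) and (472,395). I'll check these with ray casts and a crop.

Run:
```python
from h import *
import pickle
s=pickle.load(open("w1.pkl","rb"));c=cam("wrist",s)
for nm,u,z in[("deck R",(302,197),.055),("deck L",(521,197),.055),("lip R",(365,252),.1035),("lip L",(460,252),.1035),("board R",(322,248),.0785),("board L",(501,248),.0785),("tipR",(340,397),.117),("tipL",(472,395),.117),("bracketR",(308,362),.0835),("bracketL",(511,362),.0835)]:
    print(nm,ray(c,(u[0]*.64,u[1]*.64),z).round(4))
im=cv2.imread("pics/w1.png");cv2.imwrite("pics/w1c.png",cv2.resize(im[115:285,185:345],None,fx=3.5,fy=3.5,interpolation=2))
```

```text
deck R [0.4645 0.084  0.055 ]
deck L [0.4413 0.2608 0.055 ]
lip R [0.4936 0.1431 0.1035]
lip L [0.4846 0.2119 0.1035]
board R [0.4997 0.1075 0.0785]
board L [0.4813 0.247  0.0785]
tipR [0.6061 0.1369 0.117 ]
tipL [0.5908 0.2375 0.117 ]
bracketR [0.5964 0.1043 0.0835]
bracketL [0.5738 0.2725 0.0835]
```

View pics/w1c.png

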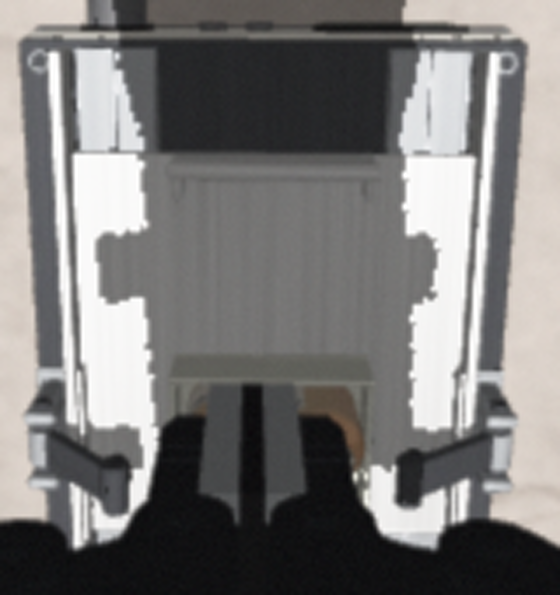

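```bash
cat >> h.py <<'E'
th=0.131;u=np.array([np.cos(th),np.sin(th),0]);l=np.array([-u[1],u[0],0]);O=np.array([.4891,.1775,0]) # lip front at start
def sh(p): p=np.asarray(p)-O;return np.array([p@u,p@l,p[2]])
def wd(q): return O+q[0]*u+q[1]*l+np.array([0,0,q[2]])
def arm(c,uv,side,h=.0835):
    K,T=c;o=sh(T[:3,3]);d=sh(T[:3,3]+T[:3,:3]@np.linalg.solve(K,[uv[0],uv[1],1]))-o
    a=np.array([o[1]-side*.085,o[2]-h]);b=d[1:]
    r=np.roots([b@b,2*a@b,a@a-.045**2]);out=[]
    for t in r:
        if abs(np.imag(t))<1e-3*abs(t):
            t=np.real(t);q=o+t*d;out.append((q.round(4),round(float(np.arctan2(-side*(q[1]-side*.085),q[2]-h)),3)))
    return out
E
python3 - <<'E'
from h import *
import pickle
c=cam("wrist",pickle.load(open("w1.pkl","rb")))
f=lambda p:(p[0]/3.5+185,p[1]/3.5+115)
print(arm(c,f((115,483)),-1),arm(c,f((410,478)),1))
for p in((28,410),(28,482),(510,410),(510,482)):print(sh(ray(c,f(p),.09)).round(4))
print("fingertip",[proj(c,wd([0,0,0]))], )
E
```

```text
[(array([ 0.1507, -0.0675,  0.042 ]), 2.742), (array([ 0.1092, -0.0551,  0.1171]), 0.726)] [(array([0.1451, 0.0583, 0.0473]), 2.506), (array([0.1116, 0.0476, 0.1086]), 0.98)]
[ 0.0945 -0.0904  0.09  ]
[ 0.1239 -0.0923  0.09  ]
[0.094  0.0861 0.09  ]
[0.1233 0.0883 0.09  ]
fingertip [array([262.77823928, 148.99935553])]
```

Request:
apply_moves([
  [[0,0,0],[-30,0,0],-1],
  [[0,0,0],[-20,1,-30],-1],
  [[0,0,0],[0,0,-40],-1],
  [[0,0,0],[0,0,-40],-1],
  [[0,0,0],[0,0,-30],-1],
  [[0,0,0],[0,0,-20],-1],
  [[0,0,0],[0,0,0],-1],
])

```text
t: 2.15
position: [0.4433, 0.1738, 0.1168]
tcp_rot: [-179.6, -0.2, -172.4]
wrist_force: [-0.4, -0.4, 0.8]
width: -0.0
```

Run:
```python
from h import *
import pickle
s=ctrl.read_state();print(s["t"],s["position"],sh(s["position"]),s["tcp_rot"],s["wrist_force"])
im=optics.get_image("wrist")[:,:,::-1];cv2.imwrite("pics/w2.png",im);pickle.dump(s,open("w2.pkl","wb"))
cv2.imwrite("pics/w2b.png",cv2.resize(im,(800,600),interpolation=2))
```

```text
2.15 [0.44330311 0.1738342  0.11679238] [-0.04588334  0.00234786  0.11679238] [-1.79624813e+02 -1.61239454e-01 -1.72397472e+02] [-0.43055464 -0.37672773  0.80326956]
```

View pics/w2b.png

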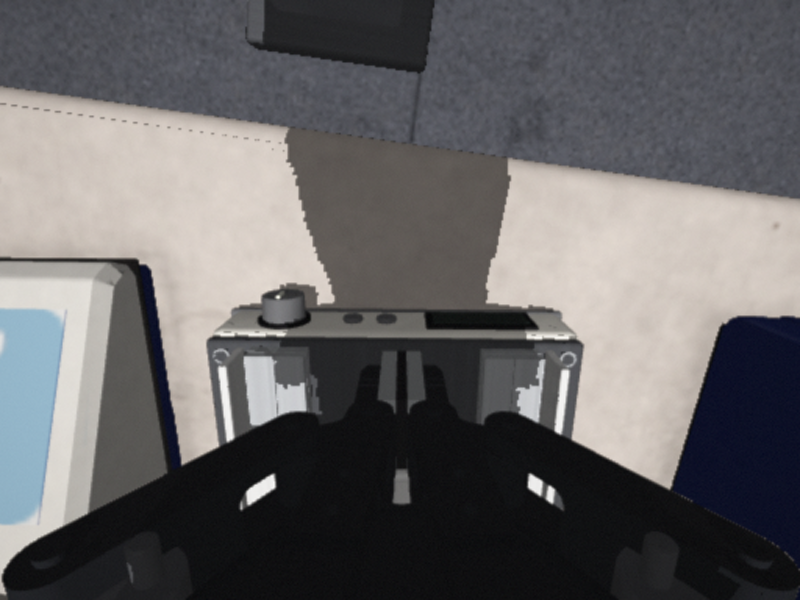

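The wrist view shows the fingertips at (402,352). The screws at (221,357) and (568,357) put the centre line at column 395, so the tool is about 3.5 mm too far left. I'll correct that, lower, and approach the lip.

Request:
apply_moves([
  [[0,0,0],[0,-4,-14],-1],
  [[0,0,0],[0,0,-10],-1],
  [[0,0,0],[10,1,0],-1],
  [[0,0,0],[10,1,0],-1],
  [[0,0,0],[6,1,0],-1],
  [[0,0,0],[5,1,0],-1],
  [[0,0,0],[5,1,0],-1],
])

```text
t: 2.9
position: [0.4848, 0.1767, 0.1001]
tcp_rot: [-179.7, 0.4, -172.3]
wrist_force: [-4.0, 0.1, -0.7]
width: -0.001
```

Request:
apply_moves([
  [[0,0,0],[-5,-1,0],-1],
  [[0,0,0],[0,0,-8],-1],
  [[0,0,0],[6,1,0],-1],
  [[0,0,0],[8,1,0],-1],
  [[0,0,0],[8,1,0],-1],
  [[0,0,0],[8,1,0],-1],
  [[0,0,0],[8,1,0],-1],
])

```text
t: 3.6
position: [0.5143, 0.1805, 0.0913]
tcp_rot: [-179.7, -0.2, -172.3]
wrist_force: [-8.5, -1.3, 7.1]
width: 0.0
```

Request:
apply_moves([
  [[0,0,0],[6,1,1],-1],
  [[0,0,0],[6,1,1],-1],
  [[0,0,0],[6,1,0],-1],
  [[0,0,0],[6,1,0],-1],
  [[0,0,0],[6,1,0],-1],
  [[0,0,0],[0,0,0],-1],
])

```text
t: 4.2
position: [0.5472, 0.1858, 0.0923]
tcp_rot: [-179.7, -0.4, -172.3]
wrist_force: [0.2, 0.2, 0.6]
width: -0.003
```

Run:
```python
from h import *
s=ctrl.read_state();print(s["t"],sh(s["position"]),s["wrist_force"])
a=optics.get_image("side")[:,:,::-1];b=optics.get_image("scene")[:,:,::-1]
c=cv2.resize(a[190:320,150:300],(600,520),interpolation=2)[:, :400]
d=cv2.resize(b[150:240,150:250],(400,360),interpolation=2)
d=cv2.copyMakeBorder(d,0,160,0,0,cv2.BORDER_CONSTANT)
cv2.imwrite("pics/m1.png",np.hstack([c,d]))
```

```text
4.2 [0.05867928 0.00068168 0.09234116] [0.20929816 0.17447594 0.58858678]
```

View pics/m1.png

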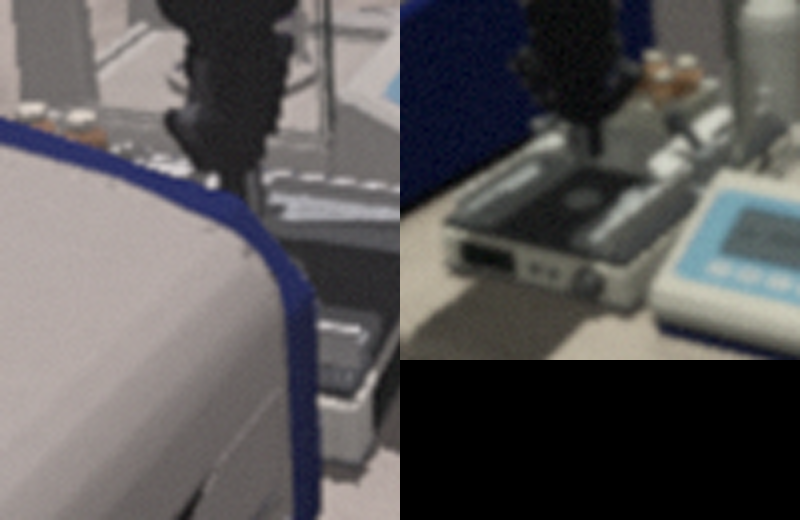

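The vials are still standing, at (660,65) in the scene half of the picture, and the tray has moved with the finger. I'll keep pushing gently.

Request:
apply_moves([
  [[0,0,0],[5,0.7,0],-1],
  [[0,0,0],[5,0.7,0],-1],
  [[0,0,0],[4,0.5,0],-1],
  [[0,0,0],[4,0.5,0],-1],
])

```text
t: 4.7
position: [0.5642, 0.1882, 0.0926]
tcp_rot: [-179.7, -0.5, -172.3]
wrist_force: [-4.1, -0.5, 1.1]
width: 0.003
```

Request:
apply_moves([
  [[0,0,0],[4,0.5,0],-1],
  [[0,0,0],[4,0.5,0],-1],
])

```text
t: 4.9
position: [0.5733, 0.1894, 0.0927]
tcp_rot: [-179.7, -0.4, -172.3]
wrist_force: [-0.0, -0.2, -0.5]
width: -0.001
```

Request:
apply_moves([
  [[0,0,0],[4,0.5,0],-1],
  [[0,0,0],[4,0.5,0],-1],
])

```text
t: 5.1
position: [0.5749, 0.1897, 0.0924]
tcp_rot: [-179.7, -1.2, -172.2]
wrist_force: [-27.9, -5.3, 18.5]
width: -0.001
```

The force fell to zero and then jumped to 28 N, so the tray has probably dropped and stopped. I'll back off and look.

Request:
apply_moves([
  [[0,0,0],[-12,-1.5,0],-1],
  [[0,0,0],[-25,-3,0],-1],
  [[0,0,0],[0,0,40],-1],
  [[0,0,0],[0,0,50],-1],
  [[0,0,0],[0,0,50],-1],
  [[0,0,0],[20,0,50],-1],
  [[0,0,0],[20,0,0],-1],
  [[0,0,0],[0,0,0],-1],
])

```text
t: 5.9
position: [0.5747, 0.1846, 0.285]
tcp_rot: [-179.6, -1.1, -172.2]
wrist_force: [-0.5, -0.3, -0.9]
width: 0.002
```

Run:
```python
from h import *
import pickle
s=ctrl.read_state();print(s["t"],s["position"],sh(s["position"]),s["tcp_rot"],s["wrist_force"])
im=optics.get_image("wrist")[:,:,::-1];cv2.imwrite("pics/w3.png",im);pickle.dump(s,open("w3.pkl","wb"))
cv2.imwrite("pics/w3c.png",cv2.resize(im[110:290,165:345],None,fx=3.3,fy=3.3,interpolation=2))
```

```text
5.9 [0.57468443 0.18459904 0.28497098] [ 0.08577843 -0.00414131  0.28497098] [-179.6396644    -1.12702268 -172.22812942] [-0.50984464 -0.26821284 -0.93479505]
```

View pics/w3c.png

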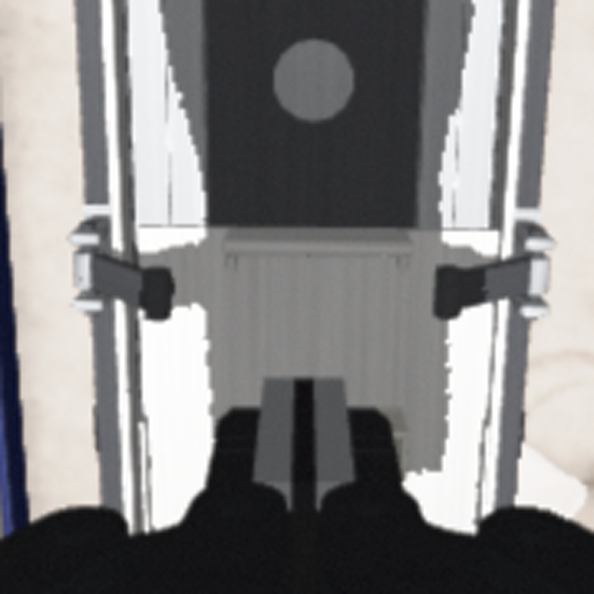

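The tray front is at crop row 228 and the hold-down tips are at (157,292) and (448,290). I'll measure these, using the apparent lip and board widths as the height check.

Run:
```python
from h import *
import pickle
c=cam("wrist",pickle.load(open("w3.pkl","rb")))
f=lambda p:(p[0]/3.3+165,p[1]/3.3+110)
for z in(.0725,.0785):
  a,b=[sh(ray(c,f(p),z)) for p in((137,228),(499,230))];print("board",z,a.round(4),b.round(4),np.linalg.norm(a-b))
for z in(.0975,.1035):
  a,b=[sh(ray(c,f(p),z)) for p in((225,236),(411,238))];print("lip",z,a.round(4),b.round(4),np.linalg.norm(a-b))
print(arm(c,f((157,292)),-1),arm(c,f((448,291)),1))
for p in((75,236),(75,307),(548,240),(548,310)):print(sh(ray(c,f(p),.09)).round(4))
```

```text
board 0.0725 [ 0.0978 -0.0699  0.0725] [0.0976 0.0717 0.0725] 0.14160811009666227
board 0.0785 [ 0.0964 -0.0688  0.0785] [0.0962 0.0704 0.0785] 0.1391734014291545
lip 0.0975 [ 0.0948 -0.0331  0.0975] [0.0951 0.0346 0.0975] 0.06770869735851799
lip 0.1035 [ 0.0934 -0.0326  0.1035] [0.0937 0.0339 0.1035] 0.06645472980059774
[(array([ 0.1332, -0.0683,  0.0417]), 2.762), (array([ 0.1103, -0.0553,  0.1173]), 0.721)] [(array([0.1299, 0.0568, 0.0484]), 2.464), (array([0.112 , 0.0473, 0.108 ]), 0.995)]
[ 0.097  -0.0898  0.09  ]
[ 0.1248 -0.0915  0.09  ]
[0.0973 0.0864 0.09  ]
[0.1246 0.0884 0.09  ]
```

Run:
```python
from h import *
import pickle
c=cam("wrist",pickle.load(open("w1.pkl","rb")));k=.64
for p,z in(((612,190),0.),((612,190),.15),((565,430),0),((565,430),.2),((770,250),.2)):print(p,z,ray(c,(p[0]*k,p[1]*k),z).round(3))
print(ray(cam("scene"),(213*k,312*k),0).round(3))
for q in([.113,.045,0],[.113,-.052,0],[.113,-.046,0]):print(wd(q).round(4))
```

```text
(612, 190) 0.0 [0.425 0.358 0.   ]
(612, 190) 0.15 [0.428 0.288 0.15 ]
(565, 430) 0 [ 0.681  0.374 -0.   ]
(565, 430) 0.2 [0.562 0.273 0.2  ]
(770, 250) 0.2 [0.448 0.351 0.2  ]
[0.494 0.458 0.   ]
[0.5953 0.2369 0.    ]
[0.6079 0.1407 0.    ]
[0.6071 0.1467 0.    ]
```

Request:
apply_moves([
  [[0,0,0],[10,25,0],-1],
  [[0,0,0],[10,27,0],-1],
  [[0,0,0],[0,0,-40],-1],
  [[0,0,0],[0,0,-40],-1],
  [[0,0,0],[0,0,-40],-1],
  [[0,0,0],[0,0,-20],-1],
  [[0,0,0],[0,0,0],-1],
])

```text
t: 6.65
position: [0.592, 0.239, 0.1399]
tcp_rot: [-179.7, -0.9, -172.2]
wrist_force: [-0.2, 0.0, -0.4]
width: -0.001
```

Request:
apply_moves([
  [[0,0,0],[3,-2,0],-1],
  [[0,0,0],[0,0,-8],-1],
  [[0,0,0],[0,0,-6],-1],
  [[0,0,0],[0,0,-5],-1],
  [[0,0,0],[0,0,-5],-1],
])

```text
t: 7.15
position: [0.597, 0.2367, 0.1191]
tcp_rot: [-179.6, -0.5, -172.2]
wrist_force: [0.3, -3.4, 4.7]
width: -0.002
```

Request:
apply_moves([
  [[0,0,0],[0,0,-5],-1],
  [[0,0,0],[0,0,-5],-1],
  [[0,0,0],[0,0,-5],-1],
  [[0,0,0],[0,0,-4],-1],
])

```text
t: 7.55
position: [0.5978, 0.2362, 0.0998]
tcp_rot: [-179.6, -0.4, -172.3]
wrist_force: [0.7, -0.4, 2.0]
width: 0.002
```

Request:
apply_moves([
  [[0,0,0],[0,0,-4],-1],
  [[0,0,0],[0,0,-3],-1],
])

```text
t: 7.75
position: [0.5983, 0.2364, 0.0944]
tcp_rot: [-179.6, -0.2, -172.3]
wrist_force: [-10.1, -4.3, 37.4]
width: 0.001
```

Request:
apply_moves([
  [[0,0,0],[0,0,20],-1],
  [[0,0,0],[0,0,40],-1],
  [[0,0,0],[5,-40,0],-1],
  [[0,0,0],[4,-40,0],-1],
  [[0,0,0],[0,-15,0],-1],
  [[0,0,0],[0,0,-6],-1],
  [[0,0,0],[0,0,0],-1],
])

```text
t: 8.45
position: [0.606, 0.1423, 0.1478]
tcp_rot: [-179.9, -0.4, -172.0]
wrist_force: [-0.7, -0.5, -0.2]
width: 0.001
```

Request:
apply_moves([
  [[0,0,0],[2,-2,-8],-1],
  [[0,0,0],[0,0,-7],-1],
  [[0,0,0],[0,0,-5],-1],
  [[0,0,0],[0,1,-5],-1],
  [[0,0,0],[0,1,-5],-1],
])

```text
t: 8.95
position: [0.6068, 0.1522, 0.1171]
tcp_rot: [179.4, -0.2, -171.6]
wrist_force: [-4.4, 6.0, 6.3]
width: 0.002
```

Request:
apply_moves([
  [[0,0,0],[0,2,-5],-1],
  [[0,0,0],[0,2,-5],-1],
  [[0,0,0],[0,1,-4],-1],
  [[0,0,0],[0,1,-3],-1],
])

```text
t: 9.35
position: [0.6059, 0.1616, 0.098]
tcp_rot: [179.4, -0.3, -171.3]
wrist_force: [-0.6, -0.4, 0.3]
width: 0.001
```

Run:
```python
from h import *
s=ctrl.read_state();print(sh(s["position"]))
```

```text
[ 0.11375761 -0.0310463   0.09803044]
```

The finger was deflected inwards and may have slipped off the right bar. I'll lift clear and look.

Request:
apply_moves([
  [[0,0,0],[0,3,5],-1],
  [[0,0,0],[0,0,20],-1],
  [[0,0,0],[0,0,40],-1],
  [[0,0,0],[-10,0,45],-1],
  [[0,0,0],[-30,0,45],-1],
  [[0,0,0],[-20,0,20],-1],
  [[0,0,0],[0,0,0],-1],
])

```text
t: 10.05
position: [0.5449, 0.1636, 0.2741]
tcp_rot: [179.4, -0.6, -171.5]
wrist_force: [0.8, -0.2, -1.0]
width: 0.002
```

Run:
```python
from h import *
import pickle
s=ctrl.read_state();print(s["t"],s["position"],sh(s["position"]),s["tcp_rot"],s["wrist_force"])
im=optics.get_image("wrist")[:,:,::-1];cv2.imwrite("pics/w4.png",im);pickle.dump(s,open("w4.pkl","wb"))
cv2.imwrite("pics/w4c.png",cv2.resize(im[110:290,165:345],None,fx=3.3,fy=3.3,interpolation=2))
```

```text
10.05 [0.54494256 0.16364739 0.27408842] [ 0.05355458 -0.02102838  0.27408842] [ 179.42892567   -0.57109229 -171.48378256] [ 0.78288172 -0.20124568 -0.98359587]
```

View pics/w4c.png

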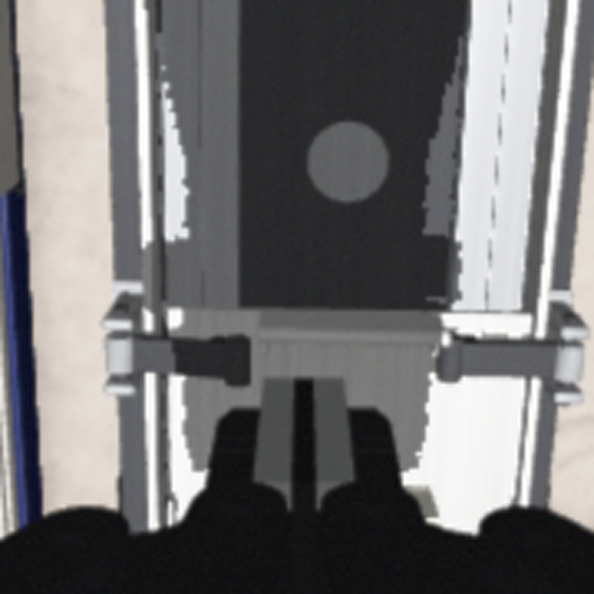

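The left tip is at (450,358) and the right tip at (238,360). Both look low, so I'll compute the angles.

Run:
```python
from h import *
import pickle
c=cam("wrist",pickle.load(open("w4.pkl","rb")))
f=lambda p:(p[0]/3.3+165,p[1]/3.3+110)
print(arm(c,f((239,360)),-1),arm(c,f((449,358)),1))
for z in(.0835,.095):print([sh(ray(c,f(p),z)).round(4) for p in((239,360),(449,358),(119,350),(569,358),(110,350),(583,358))])
a,b=[sh(ray(c,f(p),.0725)) for p in((161,308),(531,312))];print(a,b,np.linalg.norm(a-b))
```

```text
[(array([ 0.1203, -0.0428,  0.0678]), 1.928), (array([ 0.1098, -0.0413,  0.0942]), 1.33)] []
[array([ 0.1141, -0.0419,  0.0835]), array([0.1121, 0.0383, 0.0835]), array([ 0.1107, -0.0875,  0.0835]), array([0.1114, 0.0843, 0.0835]), array([ 0.1107, -0.0909,  0.0835]), array([0.1114, 0.0897, 0.0835])]
[array([ 0.1095, -0.0413,  0.095 ]), array([0.1076, 0.0361, 0.095 ]), array([ 0.1062, -0.0852,  0.095 ]), array([0.107 , 0.0805, 0.095 ]), array([ 0.1063, -0.0885,  0.095 ]), array([0.1069, 0.0857, 0.095 ])]
[ 0.0972939  -0.07278049  0.0725    ] [0.09679685 0.07119543 0.0725    ] 0.1439767838216566
```

The left arm measures level, with its tip at y 38 and z 83.5. The right one is still at about 1.35–1.45 rad, so I'll press it again, straight down and farther out.

Request:
apply_moves([
  [[0,0,0],[30,-9,0],-1],
  [[0,0,0],[30,-9,-20],-1],
  [[0,0,0],[0,0,-40],-1],
  [[0,0,0],[0,0,-40],-1],
  [[0,0,0],[0,0,-30],-1],
  [[0,0,0],[0,0,0],-1],
])

```text
t: 10.7
position: [0.6093, 0.1435, 0.1322]
tcp_rot: [179.5, -0.8, -171.6]
wrist_force: [-0.2, 0.2, -0.3]
width: -0.002
```

Request:
apply_moves([
  [[0,0,0],[-1,2,-10],-1],
  [[0,0,0],[0,0,-8],-1],
  [[0,0,0],[0,0,-5],-1],
  [[0,0,0],[0,0,-4],-1],
])

```text
t: 11.1
position: [0.6103, 0.1457, 0.1054]
tcp_rot: [179.5, -0.7, -171.6]
wrist_force: [-0.5, 0.1, -0.7]
width: 0.001
```

Request:
apply_moves([
  [[0,0,0],[0,0,-4],-1],
  [[0,0,0],[0,0,-4],-1],
])

```text
t: 11.3
position: [0.6109, 0.1462, 0.0984]
tcp_rot: [179.5, -0.5, -171.6]
wrist_force: [-1.1, 1.3, 3.0]
width: -0.001
```

Request:
apply_moves([
  [[0,0,0],[0,0,-4],-1],
  [[0,0,0],[0,0,-3],-1],
])

```text
t: 11.5
position: [0.6116, 0.1466, 0.0947]
tcp_rot: [179.4, -0.3, -171.6]
wrist_force: [-11.3, -1.3, 33.2]
width: -0.001
```

The stop came at z 94.7 mm with 33 N, against 94.4 mm and 37 N on the left. I'll lift and verify from a centred pose.

Request:
apply_moves([
  [[0,0,0],[0,0,20],-1],
  [[0,0,0],[0,0,40],-1],
  [[0,0,0],[-20,10,45],-1],
  [[0,0,0],[-40,10,45],-1],
  [[0,0,0],[-30,10,25],-1],
  [[0,0,0],[0,0,0],-1],
])

```text
t: 12.1
position: [0.5252, 0.1746, 0.2679]
tcp_rot: [179.5, -0.2, -171.7]
wrist_force: [0.5, -0.5, 0.9]
width: -0.002
```

Run:
```python
from h import *
import pickle
s=ctrl.read_state();print(s["t"],s["position"],sh(s["position"]),s["tcp_rot"],s["wrist_force"])
im=optics.get_image("wrist")[:,:,::-1];cv2.imwrite("pics/w5.png",im);pickle.dump(s,open("w5.pkl","wb"))
A=cv2.resize(im[110:290,165:345],(500,500),interpolation=2)
b=optics.get_image("scene")[:,:,::-1];B=cv2.resize(b[150:240,160:235],(300,360),interpolation=2)
cv2.imwrite("pics/w5c.png",np.hstack([A,cv2.copyMakeBorder(B,0,140,0,0,cv2.BORDER_CONSTANT)]))
```

```text
12.1 [0.52520132 0.17458246 0.26793151] [ 0.03541089 -0.0076083   0.26793151] [ 1.79490172e+02 -1.69144079e-01 -1.71668975e+02] [ 0.45916149 -0.46195942  0.86752417]
```

View pics/w5c.png

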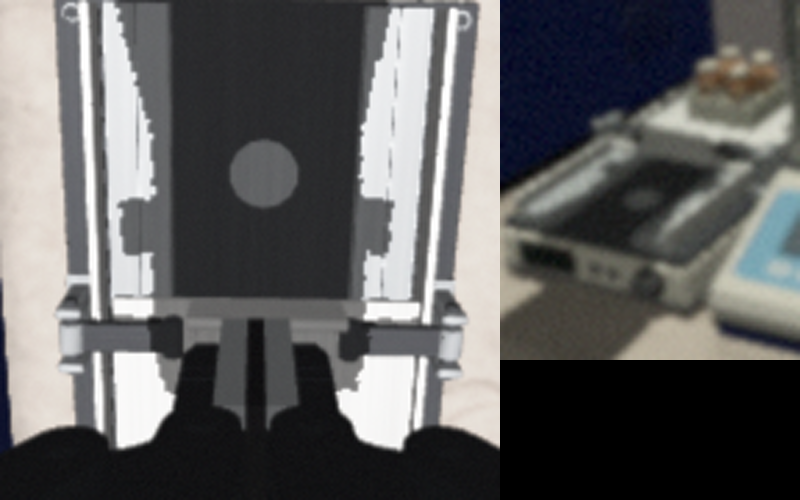

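Both arms lie level over the tray corners, with tips at (172,337) and (353,340). The four vials stand in the rack. One numeric check follows.

Run:
```python
from h import *
import pickle
c=cam("wrist",pickle.load(open("w5.pkl","rb")));k=180/500
f=lambda p:(p[0]*k+165,p[1]*k+110)
print([sh(ray(c,f(p),.0835)).round(4) for p in((172,337),(353,340),(70,337),(455,338))])
a,b=[sh(ray(c,f(p),.0725)) for p in((113,297),(422,300))];print(a,b,np.linalg.norm(a-b))
```

```text
[array([ 0.1115, -0.0418,  0.0835]), array([0.112 , 0.0401, 0.0835]), array([ 0.112 , -0.0877,  0.0835]), array([0.1106, 0.0862, 0.0835])]
[ 0.0968364  -0.06966527  0.0725    ] [0.09667426 0.07261286 0.0725    ] 0.14227822825956515
```

```bash
python3 -c "
from station import ctrl
print(ctrl.job_done())"
```

```text
the job is handed in; nothing more can be done
None
```

I pushed the tray along the rails by its lip until it dropped into the notches, then pressed both hold-down arms down to their end stops. The job was handed in at about 12 s, with the gripper about 0.17 m above the tray and touching nothing.

- **Tray seated:** the push force fell to zero and then jumped to 28 N. In the last picture the board measures 142.3 mm wide at its seated height (142 mm nominal), so it did drop.
- **Hold-down arms:** the left arm stopped at a tool height of 94.4 mm with 37 N, and the right at 94.7 mm with 33 N. The last wrist picture shows both tips at the same distance along the rails. They are 82 mm apart, against 80 mm expected; I put that down to calibration error.
- **Vials:** all four stand upright in the rack in the last scene picture.
- **Other objects:** I did not approach the funnel, timer or tape, and I did not check them again afterwards.

**First try failed:** the first press on the right arm slipped off the inner side of its bar and left it at roughly 1.35–1.45 rad. I pressed it a second time, farther out, and it reached its stop.

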